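Trim the burner's air screw with the flat driver

TASK

Take the big flat driver out of its wooden stand and, with its blade well down in the slot of the brass screw on the sloping face of the burner's air regulator, turn the screw clockwise until the red pointer stands in the green band. Keep the blade in the slot all the while the screw turns, then put the driver back in its stand, upright, with its guard resting on the stand. Leave the glassware around it where it stands.

Things in the scene. Friction and masses are not known exactly. Their poses are not given: they have to be found in the camera images.
- driver: Flat screwdriver, 0.3 kg, loose, upright in the stand. Origin: middle of the blade's end edge; z up its axis to the handle (top at z=151 mm). Steel blade 22 wide (x), 3.5 thick (y), z 0-20; shank 10 across to z=70; black round guard 50 across, z 70-76; orange square handle 28x28, sides square to x and y, z 76-151. Starts turned within 6 degrees of the stand's axes.
- stand: Fixed wooden block 90 x 90 x 80 mm high with a square through hole 32 x 32 mm in the middle of its top. Origin: centre of its underside, on the bench; z up, hole's sides along x and y. With the driver home in it, the guard rests on the top and the blade's end is 10 mm above the bench. Stands left or right of the regulator.
- regulator: Fixed green casting on a dark plinth 170 x 130 mm. Origin: centre of its underside; z up, -x its front. Its face (140 mm up the slope, 130 wide) is centred 115 mm above the origin and slopes 25 degrees from level, facing up and to the front; top edge 145 mm up. On it a white dial, 60 mm radius, with the green band at the upper end, 0.22 rad to each side of the middle at the pointer's tip.
- slot (a point): Middle of the slot's mouth, top of the round brass screw head (49 mm across, 15.5 mm proud of the sloping face). Turns with the screw: z out of the head along the screw axis (25 degrees off vertical), x along the slot; the red pointer lies along +x, tip 44.5 mm from the axis. Slot closed at its ends: 30 mm long, 6.5 wide, 12 deep, bevelled to 12 wide at the mouth. Blade in: end over 5 mm deep.
- screw (a joint): Angle of the screw, rad: 0 with the red pointer straight up the slope, in the middle of the green band; positive is anticlockwise looking at the face. Starts at 0.75 to 1.3; stops at -0.6 and 1.7. Friction about 0.1 N m; stays where it is left. The blade has about 0.15 rad of play in the slot to either side.
- goblet: Loose blue glass tumbler, 72 mm across at the rim, 110 mm tall; origin at the centre of its underside. Leave alone.
- jar: Loose amber glass jar with a steel lid, 72 mm across, 100 mm tall; origin at the centre of its underside. Leave alone.
- weight: Loose green glass paperweight, 80 mm across, 64 mm tall; origin at the centre of its underside. Leave alone.
Things that resemble listed ones, but are neither listed nor needed, are in the scene too. There is more than one size of the driver; the job needs the largest.

How it is judged:
By the outcome, as a careful person would: the job done as asked, in the order asked, and still so for the second after the job is handed in, with the robot touching nothing.
It also fails if it takes over 61 s, if anything falls off the work surface, if the arm or the gripper's body presses on something with over 40 N, if the wrist force passes 120 N, or if a joint passes its speed limit or range.

ROBOT

A 6-joint arm with a two-finger parallel gripper is mounted at the origin on the work surface. World frame = base frame: x ahead of the robot, y to its left, z up, the work surface at z = 0. Lengths are in m, angles in rad, forces in N, time in s.
With the tool pointing down it reaches from about 0.4 to 0.825 m from the base axis. Payload 7 kg.
Tool frame: the origin (TCP) lies midway between the tips of the shut fingers; the grasp point (between the pads) lies hold_point_z behind it (hold_point_z is the distance from the TCP to the grasp point, in m); z points along the fingers, y is the line along which they close (so a half turn about z gives the same grasp; the last joint's range is limited). The gripper opens to 88 mm and grips with 3 to 60 N. Pads are 19 mm wide; open, the fingers measure 130 mm over their backs; the gripper's body (78 mm by 193 mm) begins 47 mm behind the grasp point.
Start: joints at [-0.83, 0.359, 0.012, 0, -1.224, -0.288], TCP at [0.295, -0.607, 0.227] pointing down, gripper open.
Joint ranges: [-3.07, 3.07], [-1.43, 2.12], [-1.02, 1.25], [-3.03, 1.67], [-3.05, -0], [-3.03, 3.03]. Speed limits (rad/s): [2.39, 2.39, 3.01, 3.14, 3.14, 3.14].

INTERFACE

Orientations are given as [roll, pitch, yaw] about the fixed x, y, z axes, in that order (R = Rz(yaw) Ry(pitch) Rx(roll)).
In Python, from station import * gives the robot as it stands.
- The arm moves only by the tool apply_moves, never from a script. Its argument "steps" is a list of rows, each an object with "translation": the shift along the world's x, y, z scaled (see below), a list of three; "rotation": the turn, a rotation vector about the world's x, y, z scaled (see below), a list of three. A call has exactly 10 rows; each row is the pose to reach, as a shift and turn from the pose commanded when the call began; what a row does not reach only later rows make up. The controller multiplies each number of a shift by 250 mm and each number of a turn by 30 degrees. A row lasts 1/12 s, in which the tool goes at most 41.7 mm and 7.16 degrees, less where a joint would pass 70% of its speed; a pose out of reach is approached as far as the arm can. A call with a number of a shift or a turn outside -1 to 1 is refused whole. A call with a gripper value outside its range is refused whole. "jaw" is the closure, from -1 (fully open) to 1 (shut), so that 0 is half open, set as the call begins (left out, the last holds). The fingers move at their own pace and stop on an object; "newtons" is the grip in N (left out, the last holds). Time passes only in rows, so rows that repeat a pose let the fingers close, or fill a call up. It gives the time, the measured TCP pose, the force, the opening and the grip force at its end, in the units of the state.
- get_state(): the state, without advancing time (a new reading comes with each control period).
- grab_frame(name): name is "scene" or "side" or "wrist"; returns the picture (400x640x3 uint8, blue, green, red); there is no depth.
- camera_model(name): a dict with "fx", "fy", "cx", "cy" (pixels), "xyz" and "rotation" of the camera in the world. Camera axes: x right, y down, z forward; pixel columns grow to the right and rows downward; lengths in m; the calibration is good to about 2 mm. A picture is of the moment at which its call begins: read the wrist's pose just before it. camera_model takes no time and is no camera call; for the wrist camera it gives the pose at the moment of the call.
- job_done(): hands the job in; it is judged then, once.
The state is a dict: "t": time; "q": joint angles; "qd": joint speeds; "joint_efforts": joint torques, N m; "eef_pos": TCP position; "ee_rot": TCP orientation; "force": force on the tool from outside, world axes, zero at the start; "moment": the same for the moment, N m; "width": finger opening in m; "gripper_force": force on a finger pad.
Only numpy, scipy, OpenCV 4.12 (cv2) and the standard library are available. Lean on these libraries where they do the work, as an engineer would, in place of code of your own. Each camera call takes 0.05 s, during which the arm holds its last target. There are 200 camera calls.

## Working session

There is one attempt and no reset: what is moved stays moved. The work goes in short steps, Python scripts to look and compute and a tool call to move; the robot and the scene stay as the last step left them, time stands still between calls to the robot, and variables do not carry over. Pictures are saved under pics/ and viewed, at most 10 in all, crops included, and the job is handed in when it is done.

Besides the shell and the picture viewer there is one more tool, called as name(argument=value, ...) on one line, values as JSON. apply_moves: Moves the arm, as the interface text tells. Shifts and turns lie within -1 to 1; 1 stands for 250 mm of shift or 30 degrees of turn. Its arguments: {"type":"object","properties":{"steps":{"type":"array"},"jaw":{"type":"number"},"newtons":{"type":"number"}},"required":["steps"]}

```bash
mkdir -p pics; ls
python3 - <<'E'
from station import *
import cv2,numpy as np
s=get_state(); print({k:np.round(v,3).tolist() for k,v in s.items()})
a=[grab_frame(n) for n in("scene","side")]
for n,i in zip(("scene","side"),a):
    cv2.imwrite(f"pics/{n}0.png",i); c=camera_model(n); print(n,{k:np.round(v,4).tolist() for k,v in c.items()})
E
```

```text
pics
{'t': 0.0, 'q': [-0.83, 0.359, 0.011, -0.0, -1.224, -0.288], 'qd': [-0.0, -0.001, -0.001, -0.001, 0.002, 0.001], 'joint_efforts': [-0.002, -58.272, 29.304, 6.997, 0.006, -0.0], 'eef_pos': [0.295, -0.607, 0.226], 'ee_rot': [3.14, -0.0, -2.689], 'force': [-0.74, 1.562, -0.409], 'moment': [0.053, -0.025, -0.033], 'gripper_force': 0.0, 'width': 0.088}
scene {'fx': 448.6166, 'fy': 448.6166, 'cx': 321.241, 'cy': 195.7596, 'xyz': [1.2705, -0.1771, 0.986], 'rotation': [-2.5098, 0.008, 1.2601]}
side {'fx': 369.8667, 'fy': 369.8667, 'cx': 317.6473, 'cy': 207.7922, 'xyz': [0.2896, 0.7356, 0.7384], 'rotation': [-2.2409, 0.0049, -2.6891]}
```

View pics/scene0.png

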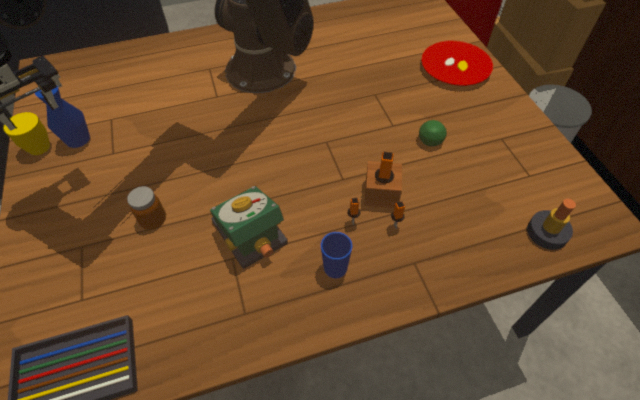

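View pics/side0.png

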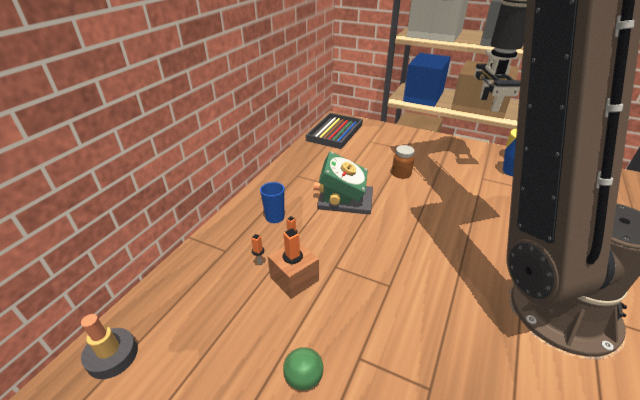

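The scene view shows the big driver in its stand at (386,172), with the small drivers at (354,208) and (398,211). It also shows the regulator screw at (243,204), the goblet at (336,255), the jar at (146,207) and the paperweight at (432,132). In the side view the driver is at (291,245) and the screw at (347,168).

```bash
cat > h.py <<'E'
from station import *
import cv2,numpy as np
from scipy.spatial.transform import Rotation as Rot
def cam(n):
    c=camera_model(n); R=np.array(c["rotation"]); 
    R=R if R.shape==(3,3) else Rot.from_euler("xyz",R).as_matrix()
    return c,np.array(c["xyz"]),R
def ray(C,p):
    c,o,R=C; d=R@np.array([(p[0]-c["cx"])/c["fx"],(p[1]-c["cy"])/c["fy"],1.]); return o,d/np.linalg.norm(d)
def onz(C,p,z):
    o,d=ray(C,p); return o+d*(z-o[2])/d[2]
def onplane(C,p,q,n):
    o,d=ray(C,p); return o+d*((q-o)@n)/(d@n)
def tri(rays):
    A=sum(np.eye(3)-np.outer(d,d) for o,d in rays); b=sum((np.eye(3)-np.outer(d,d))@o for o,d in rays)
    x=np.linalg.solve(A,b); return x,[np.linalg.norm((np.eye(3)-np.outer(d,d))@(x-o)) for o,d in rays]
def proj(C,X):
    c,o,R=C; v=R.T@(np.array(X)-o); return np.array([c["fx"]*v[0]/v[2]+c["cx"],c["fy"]*v[1]/v[2]+c["cy"]])
E
python3 - <<'E'
from h import *
np.set_printoptions(precision=4,suppress=True)
S,D=cam("scene"),cam("side")
for n,a,b in(("handle top",(387,155),(291,233)),("screw",(243,204),(348,168)),("dial up?",(258,195),(345,178))):
    print(n,tri([ray(S,a),ray(D,b)]))
print("stand",onz(S,(385,170),.08), onz(S,(387,155),.161),onz(D,(291,233),.161))
for n,p in(("goblet",(336,268)),("jar",(150,220)),("weight",(432,138)),("sm1",(354,215)),("sm2",(398,218))): print(n,onz(S,p,0.0))
W=cam("wrist"); s=get_state(); T=Rot.from_euler("xyz",s["ee_rot"]).as_matrix()
print("wrist cam in tool",T.T@(W[1]-s["eef_pos"]),T.T@W[2],W[0]["fx"],W[0]["cx"],W[0]["cy"])
print({k:v for k,v in s.items() if 'hold' in k}); 
import station; print([k for k in dir(station) if k[0]!='_'], getattr(station,'hold_point_z',None))
for n,i,b in(("scene",cv2.imread("pics/scene0.png"),(200,130,220,165)),("side",cv2.imread("pics/side0.png"),(230,130,190,165))):
    x,y,w,h=b; cv2.imwrite(f"pics/{n}c.png",cv2.resize(i[y:y+h,x:x+w],None,fx=3.6,fy=3.6,interpolation=cv2.INTER_CUBIC))
E
```

```text
handle top (array([0.6258, 0.1917, 0.1601]), [np.float64(0.00016713313570738684), np.float64(0.00016713313570738058)])
screw (array([ 0.633 , -0.1741,  0.1259]), [np.float64(0.0017238565266314892), np.float64(0.0017238565266315157)])
dial up? (array([ 0.6203, -0.1315,  0.1216]), [np.float64(0.0034135793010394754), np.float64(0.003413579301039354)])
stand [0.6095 0.2023 0.08  ] [0.6264 0.1912 0.161 ] [0.6254 0.1927 0.161 ]
goblet [0.7999 0.0036 0.    ]
jar [ 0.5161 -0.416   0.    ]
weight [0.4801 0.4174 0.    ]
sm1 [0.6679 0.099  0.    ]
sm2 [0.7126 0.2054 0.    ]
wrist cam in tool [ 0.0723 -0.0002 -0.158 ] [[ 0.0011 -0.9623 -0.272 ]
 [ 1.      0.001   0.0004]
 [-0.0001 -0.272   0.9623]] 306.76145864222616 318.2640964784352 194.36386077822598
{}
['Unreachable', 'camera_model', 'get_state', 'grab_frame', 'hold_point_z', 'job_done'] 0.0188
```

View pics/scenec.png

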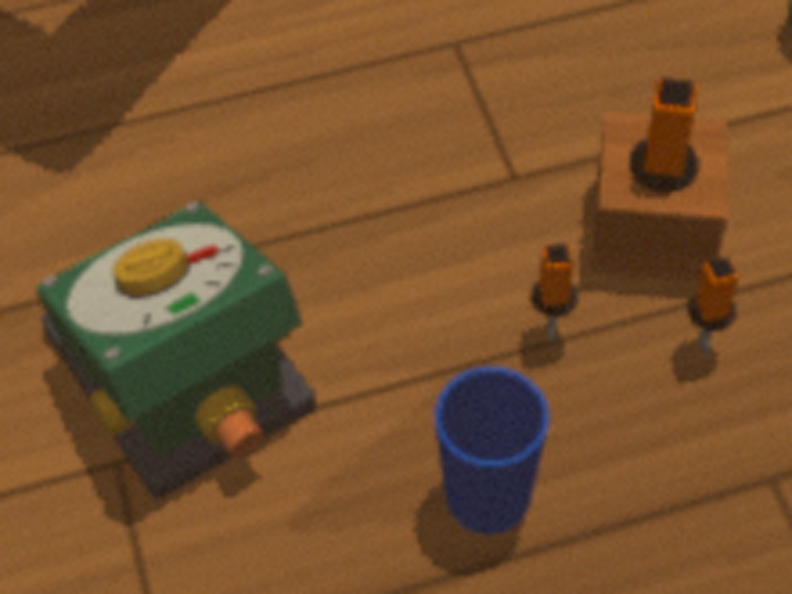

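The crop shows the dial with the screw at (242,204), the red pointer toward (257,200), the green band at (251,214), and the driver's handle top at (387,156). I'll move over the regulator for a close look.

apply_moves(steps=[{"translation":[0.1,0.1,0.2],"rotation":[0,0,0.1]},{"translation":[0.25,0.25,0.4],"rotation":[0,0,0.2]},{"translation":[0.4,0.4,0.48],"rotation":[0,0,0.35]},{"translation":[0.5,0.55,0.48],"rotation":[0,0,0.5]},{"translation":[0.6,0.7,0.48],"rotation":[0,0,0.6]},{"translation":[0.7,0.85,0.48],"rotation":[0,0,0.7]},{"translation":[0.8,1,0.48],"rotation":[0,0,0.8]},{"translation":[0.8,1,0.48],"rotation":[0,0,0.8]},{"translation":[0.8,1,0.48],"rotation":[0,0,0.8]},{"translation":[0.8,1,0.48],"rotation":[0,0,0.8]}], jaw=-1)

```text
t: 0.93
eef_pos: [0.4979, -0.3531, 0.3466]
ee_rot: [-3.141, 0.001, -2.266]
force: [-0.6, 0.1, 0.8]
width: 0.0877
gripper_force: 0.0
```

apply_moves(steps=[{"translation":[0.1,0.15,0],"rotation":[0,0,0.15]},{"translation":[0.2,0.3,0],"rotation":[0,0,0.3]},{"translation":[0.3,0.45,0],"rotation":[0,0,0.45]},{"translation":[0.4,0.55,0],"rotation":[0,0,0.6]},{"translation":[0.44,0.6,0],"rotation":[0,0,0.74]},{"translation":[0.44,0.6,0],"rotation":[0,0,0.74]},{"translation":[0.44,0.6,0],"rotation":[0,0,0.74]},{"translation":[0.44,0.6,0],"rotation":[0,0,0.74]},{"translation":[0.44,0.6,0],"rotation":[0,0,0.74]},{"translation":[0.44,0.6,0],"rotation":[0,0,0.74]}])

```text
t: 1.77
eef_pos: [0.6046, -0.208, 0.3468]
ee_rot: [-3.141, -0.0, -1.884]
force: [0.3, 0.7, -0.3]
width: 0.0877
gripper_force: 0.0
```

Run:
```python
from h import *
np.set_printoptions(precision=4,suppress=True)
s=get_state(); print(s["t"],s["eef_pos"],s["ee_rot"],np.array(s["q"]))
W=cam("wrist"); i=grab_frame("wrist"); cv2.imwrite("pics/w1.png",i); np.save("w1.npy",np.r_[W[1],W[2].ravel()])
u,v=proj(W,(.633,-.174,.13)).astype(int); print(u,v)
cv2.imwrite("pics/w1v.png",cv2.resize(i[max(v-100,0):v+100,max(u-130,0):u+130],None,fx=3,fy=3,interpolation=cv2.INTER_CUBIC)); print(max(u-130,0),max(v-100,0))
```

```text
1.7667 [ 0.6046 -0.208   0.3468] [-3.1414 -0.     -1.8843] [-0.0266  0.2516  0.129   0.0001 -1.4481 -0.2869]
305 200
175 100
```

View pics/w1v.png

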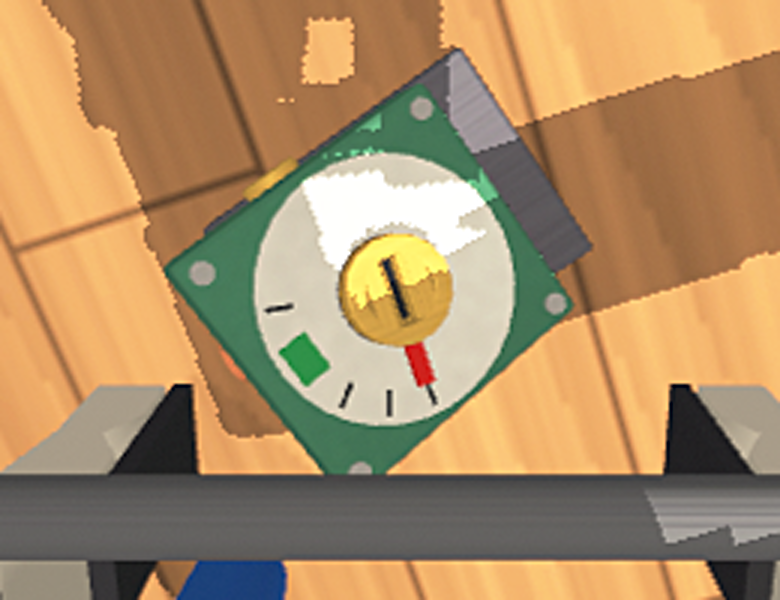

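The close wrist view shows the screw head at about (307,197) with the slot pointing at the red pointer, and the green band at (276,220). The face bolts are at (316,136), (243,191), (295,257) and (360,201).

```bash
cat >> h.py <<'E'
def saved(f):
    a=np.load(f); return camera_model("wrist"),a[:3],a[3:].reshape(3,3)
E
python3 - <<'E'
from h import *
np.set_printoptions(precision=4,suppress=True)
W=saved("w1.npy"); f=lambda p:np.array(p)/3+(175,100)
B=[f(p) for p in((422,108),(203,273),(361,470),(556,303))] # order around
al=-.3; c=np.array([.63,-.17,.115]); t=np.radians(25)
for k in range(30):
    x=np.array([np.cos(al),np.sin(al),0]); n=-np.sin(t)*x+np.array([0,0,np.cos(t)])
    P=[onplane(W,p,c,n) for p in B]
    m=np.mean(P,0); c=np.array([m[0],m[1],.115])
    up=(P[1]+P[2]-P[0]-P[3]); al=np.arctan2(up[1],up[0])
print("alpha",al,"centre",m,c,[np.linalg.norm(P[i]-P[(i+1)%4]) for i in range(4)])
ux=np.cos(t)*x+np.array([0,0,np.sin(t)]); uy=np.cross(n,ux)
co=lambda p,h:((lambda d:(d@ux,d@uy))(onplane(W,f(p),c+h*n,n)-c))
head=co((396,290),.0155); slot=co((397,288),.0155); print("head",head,slot)
a,b=co((389,258),.0155),co((405,318),.0155); print("slot ang",np.arctan2(b[1]-a[1],b[0]-a[0]))
p=co((428,385),.003); print("ptr",p,np.arctan2(p[1],p[0])); g=co((304,360),0); print("green",g,np.arctan2(g[1],g[0]))
o=c+.0155*n; print("slot world",o,"n",n); S=cam("scene"); D=cam("side"); print(proj(S,o),proj(D,o))
np.savez("reg.npz",al=al,o=o,n=n,ux=ux,uy=uy)
E
```

```text
alpha 0.2899400769663746 centre [ 0.6336 -0.1755  0.115 ] [ 0.6336 -0.1755  0.115 ] [np.float64(0.1202991519374646), np.float64(0.10927032792819379), np.float64(0.11949221189873592), np.float64(0.11046929047849008)]
head (np.float64(0.0027655927678466854), np.float64(-0.001601576076820731)) (np.float64(0.0018992978708271748), np.float64(-0.0020044769747049646))
slot ang 1.194392556278904
ptr (np.float64(0.013378577581806494), np.float64(0.04394585033448028)) 1.2752773189880413
green (np.float64(0.049687976894178684), np.float64(0.0003579111196577117)) 0.007203048947943062
slot world [ 0.6273 -0.1774  0.129 ] n [-0.405  -0.1208  0.9063]
[240.3441 201.2371] [349.6823 167.3181]
```

apply_moves(steps=[{"translation":[0.02,0.15,0],"rotation":[0,0,0]},{"translation":[0.02,0.3,0],"rotation":[0,0,0]},{"translation":[0.02,0.45,0],"rotation":[0,0,0]},{"translation":[0.02,0.6,0],"rotation":[0,0,0]},{"translation":[0.02,0.75,0],"rotation":[0,0,0]},{"translation":[0.02,0.9,0],"rotation":[0,0,0]},{"translation":[0.02,1,0],"rotation":[0,0,0]},{"translation":[0.02,1,0],"rotation":[0,0,0]},{"translation":[0.02,1,0],"rotation":[0,0,0]},{"translation":[0.02,1,0],"rotation":[0,0,0]}])

```text
t: 2.65
eef_pos: [0.6102, 0.0425, 0.3468]
ee_rot: [-3.141, 0.0, -1.883]
force: [-1.1, -0.6, 0.3]
width: 0.0875
gripper_force: 0.0
```

apply_moves(steps=[{"translation":[0.02,0.15,0],"rotation":[0,0,0]},{"translation":[0.02,0.3,0],"rotation":[0,0,0]},{"translation":[0.02,0.4,0],"rotation":[0,0,0]},{"translation":[0.02,0.44,0],"rotation":[0,0,0]},{"translation":[0.02,0.44,0],"rotation":[0,0,0]},{"translation":[0.02,0.44,0],"rotation":[0,0,0]},{"translation":[0.02,0.44,0],"rotation":[0,0,0]},{"translation":[0.02,0.44,0],"rotation":[0,0,0]},{"translation":[0.02,0.44,0],"rotation":[0,0,0]},{"translation":[0.02,0.44,0],"rotation":[0,0,0]}])

```text
t: 3.48
eef_pos: [0.6153, 0.1521, 0.3468]
ee_rot: [-3.141, 0.0, -1.884]
force: [0.1, 0.4, -0.3]
width: 0.0874
gripper_force: 0.0
```

Run:
```python
from h import *
np.set_printoptions(precision=4,suppress=True)
s=get_state(); print(s["t"],s["eef_pos"],s["ee_rot"],np.array(s["q"]))
W=cam("wrist"); i=grab_frame("wrist"); cv2.imwrite("pics/w2.png",i); np.save("w2.npy",np.r_[W[1],W[2].ravel()])
u,v=proj(W,(.626,.192,.13)).astype(int); print(u,v)
u0,v0=max(u-130,0),max(v-100,0)
cv2.imwrite("pics/w2v.png",cv2.resize(i[v0:v0+200,u0:u0+260],None,fx=3,fy=3,interpolation=cv2.INTER_CUBIC)); print(u0,v0)
```

```text
3.4833 [0.6153 0.1521 0.3468] [-3.1414  0.0002 -1.8836] [ 0.5497  0.2419  0.1163  0.     -1.4449 -0.8625]
320 200
190 100
```

View pics/w2v.png

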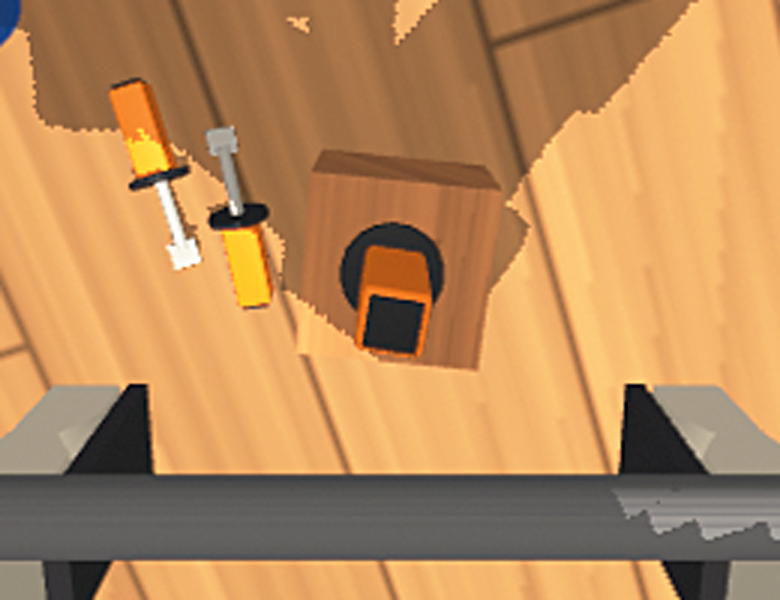

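The wrist view shows the driver's square handle top centred near pixel (321,207), and the stand's top corners at (295,157), (357,163), (350,223) and (290,217).

Run:
```python
from h import *
np.set_printoptions(precision=4,suppress=True)
W=saved("w2.npy"); f=lambda p:np.array(p)/3+(190,100)
def quad(P,z):
    Q=[onz(W,f(p),z) for p in P]; m=np.mean(Q,0)
    a=[(lambda d:(np.linalg.norm(d[:2]),np.arctan2(d[1],d[0])))(Q[(i+1)%4]-Q[i]) for i in range(4)]
    print(m,[(round(l,4),round((t+.8)%(np.pi/2)-.8,3)) for l,t in a]); return m
quad([(316,171),(500,188),(479,370),(299,352)],.08)
quad([(363,285),(432,292),(425,356),(357,348)],.161)
# dark top-inner & guard by mask
i=cv2.imread("pics/w2.png"); b=i[165:240,285:360]
m=(b.max(2)<60).astype(np.uint8)
n,l,st,ce=cv2.connectedComponentsWithStats(m)
for k in range(1,n):
    if st[k,4]>80:
        c=cv2.findContours((l==k).astype(np.uint8),0,2)[0][0]; r=cv2.minAreaRect(c); bx=cv2.boxPoints(r)+(285,165)
        print(st[k],r); Q=[onz(W,p,.161) for p in bx]; d=Q[1]-Q[0]; print(np.mean(Q,0),np.arctan2(d[1],d[0])%(np.pi/2))
```

```text
[0.6229 0.1941 0.08  ] [(np.float64(0.086), np.float64(-0.404)), (np.float64(0.0909), np.float64(-0.392)), (np.float64(0.089), np.float64(-0.418)), (np.float64(0.0897), np.float64(-0.425))]
[0.6248 0.1908 0.161 ] [(np.float64(0.027), np.float64(-0.417)), (np.float64(0.0266), np.float64(-0.402)), (np.float64(0.0272), np.float64(-0.436)), (np.float64(0.0261), np.float64(-0.409))]
[ 19   9  33  29 329] ((34.77352523803711, 22.55588150024414), (26.997169494628906, 32.596012115478516), 85.60128784179688)
[0.6195 0.1681 0.161 ] 1.3375459044839535
[ 26  33  20  20 289] ((35.41891860961914, 42.486488342285156), (17.426292419433594, 16.604297637939453), 9.462322235107422)
[0.6262 0.1913 0.161 ] 1.0962399763159754
```

apply_moves(steps=[{"translation":[0.02,0.08,-0.1],"rotation":[0,0,-0.1]},{"translation":[0.04,0.156,-0.2],"rotation":[0,0,-0.22]},{"translation":[0.04,0.156,-0.3],"rotation":[0,0,-0.22]},{"translation":[0.04,0.156,-0.4],"rotation":[0,0,-0.22]},{"translation":[0.04,0.156,-0.5],"rotation":[0,0,-0.22]},{"translation":[0.04,0.156,-0.6],"rotation":[0,0,-0.22]},{"translation":[0.04,0.156,-0.7],"rotation":[0,0,-0.22]},{"translation":[0.04,0.156,-0.8],"rotation":[0,0,-0.22]},{"translation":[0.04,0.156,-0.9],"rotation":[0,0,-0.22]},{"translation":[0.04,0.156,-0.98],"rotation":[0,0,-0.22]}])

```text
t: 4.37
eef_pos: [0.6248, 0.1915, 0.0997]
ee_rot: [3.141, -0.001, -1.998]
force: [0.2, -1.2, 0.1]
width: 0.0877
gripper_force: 0.0
```

apply_moves(steps=[{"translation":[0,0,0],"rotation":[0,0,0]},{"translation":[0,0,0],"rotation":[0,0,0]},{"translation":[0,0,0],"rotation":[0,0,0]},{"translation":[0,0,0],"rotation":[0,0,0]},{"translation":[0,0,0],"rotation":[0,0,0]},{"translation":[0,0,0],"rotation":[0,0,0]},{"translation":[0,0,0],"rotation":[0,0,0]},{"translation":[0,0,0],"rotation":[0,0,0]},{"translation":[0,0,0],"rotation":[0,0,0]},{"translation":[0,0,0],"rotation":[0,0,0]}], jaw=1, newtons=40)

```text
t: 5.2
eef_pos: [0.6254, 0.1921, 0.1017]
ee_rot: [-3.141, 0.0, -1.998]
force: [0.1, -0.4, 1.4]
width: 0.0281
gripper_force: 39.1
```

apply_moves(steps=[{"translation":[0,0,0.05],"rotation":[0,0,0]},{"translation":[0,0,0.13],"rotation":[0,0,0]},{"translation":[0,0,0.22],"rotation":[0,0,0]},{"translation":[0,0,0.32],"rotation":[0,0,0]},{"translation":[0,0,0.42],"rotation":[0,0,0]},{"translation":[0,0,0.52],"rotation":[0,0,0]},{"translation":[0,0,0.62],"rotation":[0,0,0]},{"translation":[0,0,0.72],"rotation":[0,0,0]},{"translation":[0,0,0.8],"rotation":[0,0,0]},{"translation":[0,0,0.8],"rotation":[0,0,0]}])

```text
t: 6.03
eef_pos: [0.6267, 0.1924, 0.3061]
ee_rot: [-3.137, 0.004, -1.997]
force: [1.0, 0.9, -1.7]
width: 0.0282
gripper_force: 39.2
```

Run:
```python
from h import *
np.set_printoptions(precision=4,suppress=True)
s=get_state(); print(s["t"],s["eef_pos"],s["ee_rot"],s["width"])
p=np.array(s["eef_pos"]); tip=p-[0,0,.091]; vs=[]
for n in("scene","side","wrist"):
    C=cam(n); i=grab_frame(n); cv2.imwrite(f"pics/l_{n}.png",i)
    u,v=proj(C,tip+[0,0,.03]).astype(int); u0,v0=max(u-40,0),max(v-40,0); print(n,u0,v0,proj(C,tip))
    vs.append(cv2.resize(i[v0:v0+80,u0:u0+80],(265,265),interpolation=cv2.INTER_CUBIC))
cv2.imwrite("pics/l3.png",np.hstack(vs))
```

```text
6.0333 [0.6267 0.1924 0.3061] [-3.1373  0.0045 -1.9973] 0.02822236312313949
scene 351 90 [390.0695 139.636 ]
side 248 164 [289.343  214.7199]
wrist 277 171 [317.2646 199.5646]
```

View pics/l3.png

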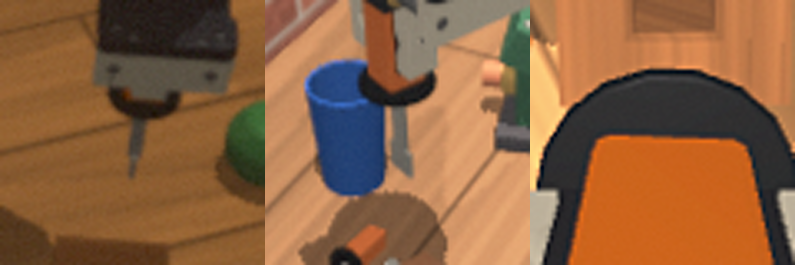

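In the scene crop the blade is edge-on, and in the side crop it shows width. So the blade's x lies along the gripper's closing axis. I'll travel to the regulator while turning.

apply_moves(steps=[{"translation":[0,-0.04,0],"rotation":[0,0,0.08]},{"translation":[0,-0.1,0],"rotation":[0,0,0.2]},{"translation":[0,-0.16,0],"rotation":[0,0,0.32]},{"translation":[0,-0.22,0],"rotation":[0,0,0.44]},{"translation":[0,-0.28,0],"rotation":[0,0,0.56]},{"translation":[0,-0.34,0],"rotation":[0,0,0.68]},{"translation":[0,-0.4,0],"rotation":[0,0,0.8]},{"translation":[0,-0.46,0],"rotation":[0,0,0.92]},{"translation":[0,-0.5,0],"rotation":[0,0,1]},{"translation":[0,-0.52,0],"rotation":[0,0,1]}])

```text
t: 7.02
eef_pos: [0.6244, 0.0607, 0.2994]
ee_rot: [3.138, -0.001, -1.473]
force: [-1.1, 0.1, -3.7]
width: 0.0282
gripper_force: 39.2
```

apply_moves(steps=[{"translation":[0,-0.04,0],"rotation":[0,0,0.08]},{"translation":[0,-0.1,0],"rotation":[0,0,0.2]},{"translation":[0,-0.16,0],"rotation":[0,0,0.32]},{"translation":[-0.02,-0.22,0],"rotation":[0,0,0.44]},{"translation":[-0.02,-0.28,0],"rotation":[0,0,0.56]},{"translation":[-0.04,-0.34,0],"rotation":[0,0,0.68]},{"translation":[-0.06,-0.4,0],"rotation":[0,0,0.8]},{"translation":[-0.08,-0.46,0],"rotation":[0,0,0.92]},{"translation":[-0.08,-0.5,0],"rotation":[0,0,1]},{"translation":[-0.08,-0.52,0],"rotation":[0,0,1]}])

```text
t: 7.85
eef_pos: [0.6045, -0.0688, 0.3003]
ee_rot: [3.14, 0.001, -0.951]
force: [-1.2, 1.1, -3.3]
width: 0.0283
gripper_force: 39.2
```

apply_moves(steps=[{"translation":[0,-0.04,0],"rotation":[0,0,0.08]},{"translation":[0,-0.1,0],"rotation":[0,0,0.2]},{"translation":[0,-0.16,0],"rotation":[0,0,0.32]},{"translation":[-0.02,-0.22,0],"rotation":[0,0,0.44]},{"translation":[-0.02,-0.28,0],"rotation":[0,0,0.56]},{"translation":[-0.04,-0.34,0],"rotation":[0,0,0.68]},{"translation":[-0.06,-0.4,0],"rotation":[0,0,0.8]},{"translation":[-0.08,-0.46,0],"rotation":[0,0,0.92]},{"translation":[-0.08,-0.5,0],"rotation":[0,0,1]},{"translation":[-0.08,-0.5,0],"rotation":[0,0,1]}])

```text
t: 8.68
eef_pos: [0.5849, -0.194, 0.3004]
ee_rot: [3.141, 0.002, -0.428]
force: [0.1, -0.2, -2.7]
width: 0.0286
gripper_force: 39.2
```

```bash
cat >> h.py <<'E'
T25=np.radians(25)
def target(o,th,d,psi_sign=-1,dz=.091,al=None):
    """TCP pose with blade end at height d above slot mouth o, blade x at screw angle th."""
    r=np.load("reg.npz"); n=r["n"]; s=np.cos(th)*r["ux"]+np.sin(th)*r["uy"]
    z=-n; y=psi_sign*s; return o+(d+dz)*n, Rot.from_matrix(np.c_[np.cross(y,z),y,z])
def delta(p,R,s=None):
    s=s or get_state(); R0=Rot.from_euler("xyz",s["ee_rot"])
    return (p-np.array(s["eef_pos"]))/.25,(R*R0.inv()).as_rotvec()/np.radians(30)
E
python3 - <<'E'
from h import *
np.set_printoptions(precision=4,suppress=True)
W=saved("w1.npy"); r=np.load("reg.npz"); ux,uy,n,o=r["ux"],r["uy"],r["n"],r["o"]
i=cv2.imread("pics/w1.png").astype(int)
def co(p,h):
    d=onplane(W,p,o+(h-.0155)*n,n)-o; return np.array([d@ux,d@uy])
B,G,Rr=i[...,0],i[...,1],i[...,2]
yy,xx=np.mgrid[:400,:640]; near=np.hypot(xx-307,yy-197)
red=(Rr>130)&(G<60)&(B<60)&(near<45); P=np.c_[xx[red],yy[red]]
dark=(i.max(2)<60)&(near<14); D=np.c_[xx[dark],yy[dark]]
brass=(Rr-B>80)&(G-B>40)&(near<22)
C=np.c_[xx[brass|dark&(near<16)],yy[brass|dark&(near<16)]]
(cx,cy),rad=cv2.minEnclosingCircle(C.astype(np.float32)); hd=co((cx,cy),.0155); print("head",cx,cy,rad,hd,len(P),len(D))
c0,c1=D.mean(0),P.mean(0); q=np.array([co(p,.0155) for p in D]); v=np.linalg.svd(q-q.mean(0))[2][0]; print("slot",c0,q.mean(0),np.arctan2(v[1],v[0]))
for h in(0.002,.008): 
    p=co(c1,h); print("ptr",p,"about head",np.arctan2(*(p-hd)[::-1]),"about o",np.arctan2(p[1],p[0]))
s=get_state(); print(s["t"],s["eef_pos"],s["ee_rot"],np.array(s["q"]))
o2=o+.0019*ux-.002*uy
p,R=target(o2,1.25,.03); print(p,R.as_euler("xyz"),delta(p,R))
E
```

```text
head 306.78472900390625 195.9945526123047 19.048084259033203 [ 0.0025 -0.0025] 77 33
slot [306.3333 196.    ] [ 0.003  -0.0028] 1.2779505384385041
ptr [0.0108 0.0332] about head 1.3411010353425126 about o 1.2559227672236362
ptr [0.0121 0.0314] about head 1.2932276800709794 about o 1.2023014617219268
8.6833 [ 0.5849 -0.194   0.3004] [ 3.1409  0.0016 -0.4285] [-0.0038  0.2265 -0.0055 -0.     -1.3406  1.1462]
[ 0.5805 -0.1934  0.2395] [-2.9956 -0.4127 -0.0615] (array([-0.0173,  0.0025, -0.2436]), array([ 0.077 , -0.8386,  0.7472]))
```

apply_moves(steps=[{"translation":[0,0,0],"rotation":[0.01,-0.08,0.08]},{"translation":[0,0,0],"rotation":[0.02,-0.2,0.2]},{"translation":[0,0,0],"rotation":[0.03,-0.32,0.3]},{"translation":[0,0,0],"rotation":[0.04,-0.44,0.4]},{"translation":[0,0,-0.04],"rotation":[0.05,-0.56,0.5]},{"translation":[0,0,-0.09],"rotation":[0.06,-0.68,0.6]},{"translation":[-0.015,0,-0.14],"rotation":[0.07,-0.78,0.7]},{"translation":[-0.015,0,-0.19],"rotation":[0.08,-0.84,0.78]},{"translation":[-0.015,0,-0.24],"rotation":[0.08,-0.84,0.78]},{"translation":[-0.015,0,-0.24],"rotation":[0.08,-0.84,0.78]}])

```text
t: 9.52
eef_pos: [0.5794, -0.1921, 0.2379]
ee_rot: [-2.994, -0.41, -0.047]
force: [-0.6, -0.4, -4.0]
width: 0.0284
gripper_force: 39.2
```

Run:
```python
from h import *
np.set_printoptions(precision=4,suppress=True)
s=get_state(); print(s["t"],s["eef_pos"],s["ee_rot"],np.array(s["q"]))
r=np.load("reg.npz"); o2=r["o"]+.0025*r["ux"]-.0025*r["uy"]; np.save("o2.npy",o2)
p,R=target(o2,1.27,.03); print(o2,delta(p,R,s)); vs=[]
for n in("scene","side","wrist"):
    C=cam(n); i=grab_frame(n); cv2.imwrite(f"pics/a_{n}.png",i)
    u,v=proj(C,o2+.02*r["n"]).astype(int); u0,v0=max(u-32,0),max(v-32,0); print(n,u0,v0,"slot",proj(C,o2),"tip",proj(C,o2+.03*r["n"]))
    vs.append(cv2.resize(i[v0:v0+64,u0:u0+64],(265,265),interpolation=cv2.INTER_CUBIC))
cv2.imwrite("pics/a3.png",np.hstack(vs))
```

```text
9.5167 [ 0.5794 -0.1921  0.2379] [-2.9942 -0.4099 -0.0468] [-0.1238  0.0708 -0.3147 -0.2483 -0.8026  1.8169]
[ 0.6302 -0.1791  0.1301] (array([ 0.0071, -0.0065,  0.0073]), array([-0.0181, -0.0098,  0.0056]))
scene 204 163 slot [239.7927 202.1169] tip [235.3598 191.6186]
side 320 129 slot [349.0418 166.5358] tip [353.6466 159.2242]
wrist 288 163 slot [320.7187 189.7875] tip [320.7573 198.9259]
```

View pics/a3.png

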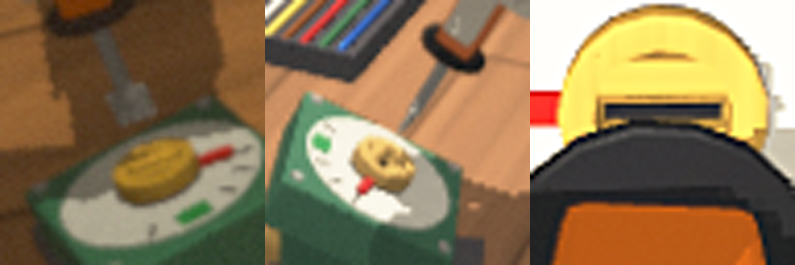

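Run:
```python
from h import *
np.set_printoptions(precision=4,suppress=True)
r=np.load("reg.npz"); o2=np.load("o2.npy"); fr=np.c_[r["ux"],r["uy"],r["n"]]
W1=saved("w1.npy"); W=cam("wrist"); S=cam("scene"); D=cam("side")
# slot in wrist now: dark pixels in the head
i=cv2.imread("pics/a_wrist.png"); m=np.zeros((400,640),bool); m[185:193,302:338]=True; m&=i.max(2)<75
yy,xx=np.nonzero(m); q=np.c_[xx,yy]; v=np.linalg.svd(q-q.mean(0))[2][0]; pw=[(xx.min()+xx.max())/2,yy.mean()]; print("slot now",pw,xx.min(),xx.max(),yy.min(),yy.max(),"tilt",v)
R1,R2,R3,R4=ray(W1,(306.6,196)),ray(W,pw),ray(S,(241.4,203.1)),ray(D,(348.5,166.9))
for n,L in(("wrists",[R1,R2]),("fixed",[R3,R4]),("all",[R1,R2,R3,R4])):
    x,e=tri(L); print(n,x,"off o2 in face frame mm",(x-o2)@fr*1e3,np.round(np.array(e)*1e3,2))
x,e=tri([ray(S,(235.9,191.3)),ray(D,(353.8,160.4))]); s=get_state()
print("tip",x,(x-o2)@fr*1e3,"from tcp",(np.array(s["eef_pos"])-.091*Rot.from_euler("xyz",s["ee_rot"]).as_matrix()[:,2]*-1-o2)@fr*1e3,s["eef_pos"],s["t"])
```

```text
slot now [np.float64(319.5), np.float64(189.42)] 306 333 188 192 tilt [ 0.9998 -0.0221]
wrists [ 0.6318 -0.1773  0.1237] off o2 in face frame mm [-0.8151  1.2983 -6.7127] [0.65 0.65]
fixed [ 0.6321 -0.1768  0.1289] off o2 in face frame mm [ 1.6926  1.7154 -2.1457] [1.17 1.17]
all [ 0.6316 -0.1776  0.1281] off o2 in face frame mm [ 0.7291  1.0331 -2.5548] [1.31 0.2  1.75 1.02]
tip [ 0.6163 -0.1811  0.1549] [-2.1415  2.1187 28.369 ] from tcp [ 1.946   1.3416 31.4118] [ 0.5819 -0.1926  0.2418] 9.6667
```

Run:
```python
from h import *
np.set_printoptions(precision=4,suppress=True)
r=np.load("reg.npz"); o3=np.load("o2.npy")+.0007*r["ux"]+.0012*r["uy"]; np.save("o3.npy",o3)
for d in(.03,.003,-.01): print(d,delta(*target(o3,1.27,d)))
```

```text
0.03 (array([-0.0019,  0.0009, -0.007 ]), array([-0.0123, -0.0003,  0.0009]))
0.003 (array([ 0.0418,  0.014 , -0.1048]), array([-0.0123, -0.0003,  0.0009]))
-0.01 (array([ 0.0629,  0.0202, -0.152 ]), array([-0.0123, -0.0003,  0.0009]))
```

apply_moves(steps=[{"translation":[0.003,0.001,-0.015],"rotation":[-0.01,0,0]},{"translation":[0.008,0.003,-0.03],"rotation":[-0.01,0,0]},{"translation":[0.014,0.005,-0.045],"rotation":[-0.01,0,0]},{"translation":[0.021,0.007,-0.06],"rotation":[-0.01,0,0]},{"translation":[0.028,0.01,-0.075],"rotation":[-0.01,0,0]},{"translation":[0.035,0.012,-0.09],"rotation":[-0.01,0,0]},{"translation":[0.042,0.014,-0.105],"rotation":[-0.01,0,0]},{"translation":[0.042,0.014,-0.105],"rotation":[-0.01,0,0]},{"translation":[0.042,0.014,-0.105],"rotation":[-0.01,0,0]},{"translation":[0.042,0.014,-0.105],"rotation":[-0.01,0,0]}])

```text
t: 10.5
eef_pos: [0.5921, -0.1895, 0.2154]
ee_rot: [-3.003, -0.416, -0.04]
force: [-0.8, -1.0, -2.6]
width: 0.0281
gripper_force: 39.2
```

Run:
```python
from h import *
np.set_printoptions(precision=4,suppress=True)
s=get_state(); o3=np.load("o3.npy"); print(s["t"],s["force"],s["moment"],s["width"])
for d in(.003,-.004,-.01): print(d,delta(*target(o3,1.27,d)))
vs=[]
for n in("scene","side","wrist"):
    C=cam(n); i=grab_frame(n); cv2.imwrite(f"pics/b_{n}.png",i)
    u,v=proj(C,o3).astype(int); u0,v0=max(u-32,0),max(v-32,0); print(n,u0,v0)
    vs.append(cv2.resize(i[v0:v0+64,u0:u0+64],(265,265),interpolation=cv2.INTER_CUBIC))
cv2.imwrite("pics/b3.png",np.hstack(vs))
```

```text
10.5 [-0.7893 -1.0209 -2.573 ] [-0.6349  1.9002  0.0139] 0.02813451887191923
0.003 (array([0.0012, 0.0015, 0.0007]), array([-0.0016,  0.0012, -0.0007]))
-0.004 (array([ 0.0126,  0.0049, -0.0246]), array([-0.0016,  0.0012, -0.0007]))
-0.01 (array([ 0.0223,  0.0078, -0.0464]), array([-0.0016,  0.0012, -0.0007]))
scene 208 169
side 316 134
wrist 286 165
```

View pics/b3.png

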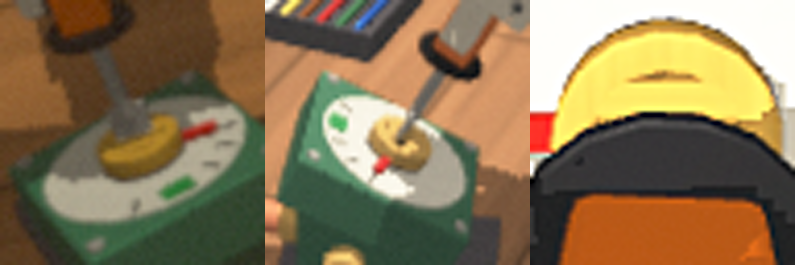

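Three views show the blade's end just at the screw's slot mouth. I'll push in gently.

apply_moves(steps=[{"translation":[0.003,0.001,-0.004],"rotation":[0,0,0]},{"translation":[0.005,0.002,-0.008],"rotation":[0,0,0]},{"translation":[0.007,0.003,-0.012],"rotation":[0,0,0]},{"translation":[0.009,0.003,-0.016],"rotation":[0,0,0]},{"translation":[0.011,0.004,-0.02],"rotation":[0,0,0]},{"translation":[0.012,0.005,-0.024],"rotation":[0,0,0]},{"translation":[0.012,0.005,-0.024],"rotation":[0,0,0]},{"translation":[0.012,0.005,-0.024],"rotation":[0,0,0]},{"translation":[0.012,0.005,-0.024],"rotation":[0,0,0]},{"translation":[0.012,0.005,-0.024],"rotation":[0,0,0]}])

```text
t: 11.48
eef_pos: [0.5944, -0.1886, 0.2103]
ee_rot: [-3.004, -0.416, -0.039]
force: [-9.5, -0.7, 6.3]
width: 0.0281
gripper_force: 39.3
```

Run:
```python
from h import *
np.set_printoptions(precision=4,suppress=True)
s=get_state(); o3=np.load("o3.npy"); r=np.load("reg.npz"); F=np.array(s["force"])+[0,0,2.9]; print(s["t"],F,"face frame",F@r["ux"],F@r["uy"],F@r["n"],s["moment"],s["width"])
for d in(-.004,-.01): print(d,delta(*target(o3,1.27,d)))
```

```text
11.4833 [-9.548  -0.6633  9.1684] face frame -4.589371058273208 2.094131192175236 12.256278678301905 [-0.3182  3.662   0.3967] 0.028127767289816766
-0.004 (array([ 0.0034,  0.0013, -0.0041]), array([-0.0003,  0.001 , -0.0015]))
-0.01 (array([ 0.0131,  0.0042, -0.0259]), array([-0.0003,  0.001 , -0.0015]))
```

apply_moves(steps=[{"translation":[-0.001,0,0],"rotation":[0,0,0]},{"translation":[-0.002,-0.001,-0.001],"rotation":[0,0,0]},{"translation":[-0.003,-0.001,-0.001],"rotation":[0,0,0]},{"translation":[-0.004,-0.001,-0.002],"rotation":[0,0,0]},{"translation":[-0.005,-0.002,-0.003],"rotation":[0,0,0]},{"translation":[-0.006,-0.002,-0.003],"rotation":[0,0,0]},{"translation":[-0.006,-0.002,-0.003],"rotation":[0,0,0]},{"translation":[-0.006,-0.002,-0.003],"rotation":[0,0,0]},{"translation":[-0.006,-0.002,-0.003],"rotation":[0,0,0]},{"translation":[-0.006,-0.002,-0.003],"rotation":[0,0,0]}])

```text
t: 12.32
eef_pos: [0.5938, -0.1889, 0.21]
ee_rot: [-3.004, -0.418, -0.039]
force: [-5.3, 1.4, 6.3]
width: 0.0282
gripper_force: 39.3
```

```bash
cat >> h.py <<'E'
def status(th=1.27):
    s=get_state(); o3=np.load("o3.npy"); r=np.load("reg.npz"); fr=np.c_[r["ux"],r["uy"],r["n"]]
    R=Rot.from_euler("xyz",s["ee_rot"]).as_matrix(); tip=np.array(s["eef_pos"])+.091*R[:,2]
    y=-R[:,1]; F=np.array(s["force"])+[.5,.5,2.9]
    print("t %.2f"%s["t"],"tip mm (ux,uy,n)",np.round((tip-o3)@fr*1e3,2),"F",np.round(F@fr,1),"|F| %.1f"%np.linalg.norm(s["force"]),"M.n %.2f"%(np.array(s["moment"])@r["n"]),"blade ang %.3f"%np.arctan2(y@r["uy"],y@r["ux"]),"tilt %.3f"%np.arccos(-R[:,2]@r["n"]),"w %.4f"%s["width"],"q",np.round(s["q"],2))
E
python3 - <<'E'
from h import *
status()
E
```

```text
t 12.32 tip mm (ux,uy,n) [-0.89 -0.11 -2.71] F [ 0.2  3.2 10.1] |F| 8.3 M.n 0.04 blade ang 1.271 tilt 0.002 w 0.0282 q [-0.11  0.11 -0.34 -0.25 -0.73  1.82]
```

Run:
```python
from h import *
vs=[]; o3=np.load("o3.npy"); r=np.load("reg.npz")
for n,h in(("scene",20),("side",20),("wrist",30)):
    C=cam(n); i=grab_frame(n); cv2.imwrite(f"pics/c_{n}.png",i)
    u,v=proj(C,o3).astype(int); u0,v0=u-h,v-h; print(n,u0,v0,proj(C,o3),proj(C,o3-.0025*r["n"]),proj(C,o3+.01*r["ux"])-proj(C,o3))
    a=i[v0:v0+2*h,u0:u0+2*h].astype(float)
    if n!="wrist": a=np.clip(a*1.5,0,255)
    vs.append(cv2.resize(a.astype(np.uint8),(266,400) if 0 else (266,266),interpolation=cv2.INTER_LANCZOS4))
cv2.imwrite("pics/c3.png",np.hstack(vs))
```

```text
scene 220 181 [240.35494694 201.98729678] [240.71773585 202.84829676] [1.57843645 1.55732981]
side 328 146 [348.80306537 166.64246253] [348.42606621 167.24143333] [-2.87757363 -1.41556469]
wrist 288 168 [318.13559123 198.6736144 ] [318.14101428 197.83559349] [ -3.55969836 -11.07276161]
```

View pics/c3.png

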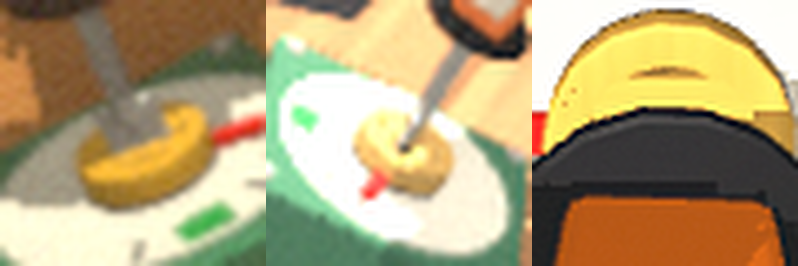

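The scene and side crops show the blade standing on the head along the slot line. It is slightly toward the -uy end, with the slot's far end visible beyond it at about (247,200). I'll shift along the slot.

apply_moves(steps=[{"translation":[0,0.001,0],"rotation":[0,0,0]},{"translation":[-0.001,0.002,0],"rotation":[0,0,0]},{"translation":[-0.001,0.003,0],"rotation":[0,0,0]},{"translation":[-0.002,0.005,0],"rotation":[0,0,0]},{"translation":[-0.002,0.006,0],"rotation":[0,0,0]},{"translation":[-0.002,0.008,0],"rotation":[0,0,0]},{"translation":[-0.003,0.01,0],"rotation":[0,0,0]},{"translation":[-0.003,0.01,0],"rotation":[0,0,0]},{"translation":[-0.003,0.01,0],"rotation":[0,0,0]},{"translation":[-0.003,0.01,0],"rotation":[0,0,0]}])

```text
t: 13.3
eef_pos: [0.5927, -0.186, 0.2081]
ee_rot: [-3.003, -0.415, -0.04]
force: [0.7, -0.4, -3.1]
width: 0.0279
gripper_force: 39.3
```

Run:
```python
from h import *
status()
```

```text
t 13.30 tip mm (ux,uy,n) [-2.07  3.07 -4.32] F [ 1.  -0.2 -0.7] |F| 3.2 M.n 0.05 blade ang 1.270 tilt 0.001 w 0.0279 q [-0.1   0.11 -0.35 -0.25 -0.72  1.82]
```

apply_moves(steps=[{"translation":[0.001,0,-0.003],"rotation":[0,0,0]},{"translation":[0.002,0.001,-0.006],"rotation":[0,0,0]},{"translation":[0.004,0.001,-0.009],"rotation":[0,0,0]},{"translation":[0.005,0.002,-0.012],"rotation":[0,0,0]},{"translation":[0.006,0.002,-0.014],"rotation":[0,0,0]},{"translation":[0.007,0.002,-0.016],"rotation":[0,0,0]},{"translation":[0.008,0.003,-0.018],"rotation":[0,0,0]},{"translation":[0.009,0.003,-0.02],"rotation":[0,0,0]},{"translation":[0.009,0.003,-0.02],"rotation":[0,0,0]},{"translation":[0.009,0.003,-0.02],"rotation":[0,0,0]}])

```text
t: 14.13
eef_pos: [0.595, -0.1855, 0.2035]
ee_rot: [-3.003, -0.416, -0.04]
force: [-1.3, -0.4, -2.9]
width: 0.0279
gripper_force: 39.3
```

Run:
```python
from h import *
status()
```

```text
t 14.13 tip mm (ux,uy,n) [-1.8   2.87 -9.42] F [-0.7  0.3  0.3] |F| 3.2 M.n 0.02 blade ang 1.270 tilt 0.001 w 0.0279 q [-0.1   0.12 -0.35 -0.25 -0.71  1.82]
```

apply_moves(steps=[{"translation":[0.001,0,-0.002],"rotation":[0,0,0]},{"translation":[0.001,0,-0.003],"rotation":[0,0,0]},{"translation":[0.002,0,-0.005],"rotation":[0,0,0]},{"translation":[0.003,0.001,-0.007],"rotation":[0,0,0]},{"translation":[0.004,0.001,-0.009],"rotation":[0,0,0]},{"translation":[0.005,0.001,-0.011],"rotation":[0,0,0]},{"translation":[0.005,0.001,-0.011],"rotation":[0,0,0]},{"translation":[0.005,0.001,-0.011],"rotation":[0,0,0]},{"translation":[0.005,0.001,-0.011],"rotation":[0,0,0]},{"translation":[0.005,0.001,-0.011],"rotation":[0,0,0]}])

```text
t: 14.97
eef_pos: [0.5961, -0.1853, 0.2017]
ee_rot: [-3.004, -0.417, -0.039]
force: [-4.4, 0.6, 4.5]
width: 0.0281
gripper_force: 39.3
```

Run:
```python
from h import *
status()
```

```text
t 14.97 tip mm (ux,uy,n) [ -1.58   2.69 -11.54] F [0.  2.1 8.2] |F| 6.4 M.n 0.04 blade ang 1.271 tilt 0.001 w 0.0281 q [-0.1   0.12 -0.35 -0.25 -0.71  1.82]
```

Bottoming at about -11.5 mm shows the blade fully in the slot. I'll probe along the slot to find its centre before turning.

apply_moves(steps=[{"translation":[-0.001,0,0.002],"rotation":[0,0,0]},{"translation":[-0.002,0,0.004],"rotation":[0,0,0]},{"translation":[-0.002,0.002,0.005],"rotation":[0,0,0]},{"translation":[-0.002,0.004,0.005],"rotation":[0,0,0]},{"translation":[-0.002,0.006,0.006],"rotation":[0,0,0]},{"translation":[-0.002,0.008,0.006],"rotation":[0,0,0]},{"translation":[-0.002,0.01,0.006],"rotation":[0,0,0]},{"translation":[-0.002,0.012,0.007],"rotation":[0,0,0]},{"translation":[-0.002,0.014,0.007],"rotation":[0,0,0]},{"translation":[-0.002,0.014,0.007],"rotation":[0,0,0]}])

```text
t: 15.8
eef_pos: [0.5961, -0.1832, 0.2025]
ee_rot: [-3.006, -0.417, -0.039]
force: [2.2, -8.0, -7.3]
width: 0.0282
gripper_force: 39.7
```

Run:
```python
from h import *
status()
```

```text
t 15.80 tip mm (ux,uy,n) [ -0.76   4.54 -11.11] F [-1.5 -7.9 -4.1] |F| 11.0 M.n 0.07 blade ang 1.270 tilt 0.002 w 0.0282 q [-0.09  0.12 -0.35 -0.24 -0.71  1.81]
```

apply_moves(steps=[{"translation":[0,-0.006,0],"rotation":[0,0,0]},{"translation":[0,-0.012,0],"rotation":[0,0,0]},{"translation":[0,-0.018,-0.001],"rotation":[0,0,0]},{"translation":[0,-0.024,-0.001],"rotation":[0,0,0]},{"translation":[0,-0.024,-0.001],"rotation":[0.032,0.01,-0.073]},{"translation":[0,-0.024,-0.001],"rotation":[0.073,0.022,-0.163]},{"translation":[0,-0.024,-0.001],"rotation":[0.122,0.036,-0.272]},{"translation":[0,-0.024,-0.001],"rotation":[0.17,0.051,-0.381]},{"translation":[0,-0.024,-0.001],"rotation":[0.219,0.065,-0.49]},{"translation":[0,-0.024,-0.001],"rotation":[0.243,0.073,-0.544]}])

```text
t: 16.63
eef_pos: [0.5956, -0.1875, 0.2022]
ee_rot: [-2.877, -0.351, -0.375]
force: [-2.3, -0.4, -3.3]
width: 0.0277
gripper_force: 39.6
```

Run:
```python
from h import *
status()
```

```text
t 16.63 tip mm (ux,uy,n) [ -2.46   0.77 -10.63] F [-1.7  0.6  0.4] |F| 4.0 M.n 0.12 blade ang 0.952 tilt 0.001 w 0.0277 q [-0.11  0.12 -0.35 -0.25 -0.71  1.51]
```

apply_moves(steps=[{"translation":[0,0,0],"rotation":[0.03,0.01,-0.07]},{"translation":[0,0,0],"rotation":[0.073,0.022,-0.163]},{"translation":[0,0,0],"rotation":[0.122,0.036,-0.272]},{"translation":[0,0,0],"rotation":[0.17,0.051,-0.381]},{"translation":[0,0,0],"rotation":[0.219,0.065,-0.49]},{"translation":[0,0,0],"rotation":[0.268,0.08,-0.6]},{"translation":[0,0,0],"rotation":[0.317,0.095,-0.71]},{"translation":[0,0,0],"rotation":[0.366,0.11,-0.82]},{"translation":[0,0,0],"rotation":[0.4,0.12,-0.896]},{"translation":[0,0,0],"rotation":[0.418,0.125,-0.936]}])

```text
t: 17.47
eef_pos: [0.5958, -0.1876, 0.2023]
ee_rot: [-2.737, -0.171, -0.903]
force: [-0.6, -0.8, -3.6]
width: 0.0278
gripper_force: 39.6
```

Run:
```python
from h import *
status()
```

```text
t 17.47 tip mm (ux,uy,n) [ -2.26   0.52 -10.61] F [-0.4 -0.2 -0.6] |F| 3.7 M.n 0.11 blade ang 0.413 tilt 0.001 w 0.0278 q [-0.11  0.12 -0.35 -0.25 -0.71  0.97]
```

apply_moves(steps=[{"translation":[0,0,0],"rotation":[0.03,0.01,-0.07]},{"translation":[0,0,0],"rotation":[0.073,0.022,-0.163]},{"translation":[0,0,0],"rotation":[0.122,0.036,-0.272]},{"translation":[0,0,0],"rotation":[0.17,0.051,-0.381]},{"translation":[0,0,0],"rotation":[0.219,0.065,-0.49]},{"translation":[0,0,0],"rotation":[0.268,0.08,-0.6]},{"translation":[0,0,0],"rotation":[0.317,0.095,-0.71]},{"translation":[0,0,0],"rotation":[0.366,0.11,-0.82]},{"translation":[0,0,0],"rotation":[0.4,0.12,-0.896]},{"translation":[0,0,0],"rotation":[0.418,0.125,-0.936]}])

```text
t: 18.3
eef_pos: [0.5958, -0.1878, 0.2023]
ee_rot: [-2.708, 0.053, -1.396]
force: [0.2, -2.0, -4.2]
width: 0.0282
gripper_force: 39.6
```

```bash
cat >> h.py <<'E'
def pointer():
    """red pointer angle from scene + side, centre at screw axis"""
    r=np.load("reg.npz"); c=np.load("o3.npy")-.0024*r["ux"]+.0006*r["uy"]-.0115*r["n"]
    for n in("scene","side"):
        C=cam(n); i=grab_frame(n).astype(int); u,v=proj(C,c); yy,xx=np.mgrid[:400,:640]
        m=(i[...,2]>2.2*i[...,1])&(i[...,2]>2.2*i[...,0])&(i[...,2]>70)&(np.hypot(xx-u,yy-v)<32)
        g=(i[...,1]>1.35*i[...,2])&(i[...,1]>1.35*i[...,0])&(i[...,1]>95)&(np.hypot(xx-u,yy-v)<32)
        for nm,k in(("red",m),("green",g)):
            if k.any():
                d=onplane(C,(xx[k].mean(),yy[k].mean()),c,r["n"])-c; print(n,nm,k.sum(),"ang %.3f r %.1f"%(np.arctan2(d@r["uy"],d@r["ux"]),1e3*np.hypot(d@r["ux"],d@r["uy"])))
E
python3 - <<'E'
from h import *
status(); pointer()
E
```

```text
t 18.30 tip mm (ux,uy,n) [ -2.26   0.29 -10.6 ] F [-0.3 -1.6 -1.3] |F| 4.6 M.n 0.11 blade ang -0.127 tilt 0.001 w 0.0282 q [-0.1   0.12 -0.35 -0.25 -0.71  0.43]
scene red 19 ang 0.115 r 23.4
scene green 212 ang -0.153 r 65.5
side red 11 ang -0.082 r 35.4
side green 19 ang -0.101 r 55.1
```

apply_moves(steps=[{"translation":[0,0,0],"rotation":[-0.04,-0.012,0.09]},{"translation":[0,0,0],"rotation":[-0.077,-0.023,0.172]},{"translation":[-0.005,-0.002,0.011],"rotation":[-0.077,-0.023,0.172]},{"translation":[-0.013,-0.004,0.03],"rotation":[-0.077,-0.023,0.172]},{"translation":[-0.026,-0.008,0.058],"rotation":[-0.077,-0.023,0.172]},{"translation":[-0.04,-0.012,0.09],"rotation":[-0.077,-0.023,0.172]},{"translation":[-0.055,-0.016,0.123],"rotation":[-0.077,-0.023,0.172]},{"translation":[-0.07,-0.021,0.157],"rotation":[-0.077,-0.023,0.172]},{"translation":[-0.085,-0.025,0.19],"rotation":[-0.077,-0.023,0.172]},{"translation":[-0.097,-0.029,0.218],"rotation":[-0.077,-0.023,0.172]}])

```text
t: 19.23
eef_pos: [0.5712, -0.1952, 0.2584]
ee_rot: [-2.704, 0.01, -1.305]
force: [0.4, -0.9, -3.2]
width: 0.0279
gripper_force: 39.6
```

Run:
```python
from h import *
np.set_printoptions(precision=3,suppress=True)
status(); pointer()
r=np.load("reg.npz"); c=np.load("o3.npy")-.0024*r["ux"]+.0006*r["uy"]-.0135*r["n"]
C=cam("wrist"); i=grab_frame("wrist"); cv2.imwrite("pics/d_wrist.png",i); i=i.astype(int); u,v=proj(C,c); print(u,v)
yy,xx=np.mgrid[:400,:640]; near=np.hypot(xx-u,yy-v)<75
m=(i[...,2]>130)&(i[...,1]<60)&(i[...,0]<60)&near
g=(i[...,1]>120)&(i[...,2]<90)&(i[...,0]<110)&near
for k in(m,g):
    if k.any():
        d=onplane(C,(xx[k].mean(),yy[k].mean()),c,r["n"])-c; print(k.sum(),xx[k].mean(),yy[k].mean(),np.arctan2(d@r["uy"],d@r["ux"]),np.hypot(d@r["ux"],d@r["uy"]))
# stand target: tool yaw -1.998 upright above stand
s=get_state(); R0=Rot.from_euler("xyz",s["ee_rot"]); R=Rot.from_euler("xyz",[np.pi,0,-1.998])
print("to home",(np.array([.6254,.1921,.3])-s["eef_pos"])/.25,(R*R0.inv()).as_rotvec()/np.radians(30))
```

```text
t 19.23 tip mm (ux,uy,n) [-1.7   0.19 51.12] F [ 0.5 -0.6 -0.6] |F| 3.4 M.n -0.06 blade ang -0.026 tilt 0.002 w 0.0279 q [-0.13  0.04 -0.31 -0.23 -0.83  0.51]
scene red 18 ang 0.060 r 30.3
scene green 177 ang -0.223 r 66.1
side red 9 ang -0.068 r 34.0
side green 18 ang -0.125 r 55.2
320.72900653572935 181.038318735433
12 287.3333333333333 179.5 -0.07120977928131363 0.035059888210981056
1770 367.79774011299435 163.73276836158192 -2.8046222124879683 0.051938344067163134
to home [0.215 1.549 0.168] [ 0.05   0.853 -1.297]
```

apply_moves(steps=[{"translation":[0,0.03,0.05],"rotation":[0,0.03,-0.05]},{"translation":[0.01,0.1,0.1],"rotation":[0,0.08,-0.12]},{"translation":[0.03,0.18,0.14],"rotation":[0.01,0.13,-0.2]},{"translation":[0.05,0.26,0.17],"rotation":[0.01,0.19,-0.28]},{"translation":[0.06,0.34,0.17],"rotation":[0.015,0.24,-0.36]},{"translation":[0.07,0.42,0.17],"rotation":[0.015,0.29,-0.44]},{"translation":[0.08,0.5,0.17],"rotation":[0.02,0.34,-0.51]},{"translation":[0.09,0.58,0.17],"rotation":[0.02,0.38,-0.57]},{"translation":[0.1,0.65,0.17],"rotation":[0.025,0.41,-0.62]},{"translation":[0.1,0.7,0.17],"rotation":[0.025,0.43,-0.65]}])

```text
t: 20.22
eef_pos: [0.5969, -0.0181, 0.2983]
ee_rot: [-2.929, 0.045, -1.653]
force: [1.0, 0.4, -3.8]
width: 0.0277
gripper_force: 39.6
```

```bash
cat >> h.py <<'E'
def home(z=.3):
    s=get_state(); R0=Rot.from_euler("xyz",s["ee_rot"]); R=Rot.from_euler("xyz",[np.pi,0,-1.998])
    print("t",s["t"],s["eef_pos"],s["force"],"to home",np.round((np.array([.6254,.1921,z])-s["eef_pos"])/.25,4),np.round((R*R0.inv()).as_rotvec()/np.radians(30),4))
E
python3 - <<'E'
from h import *
home()
E
```

```text
t 20.2167 [ 0.59691519 -0.01806879  0.29834282] [ 1.03696971  0.35603337 -3.77558223] to home [0.1139 0.8407 0.0066] [ 0.0207  0.4169 -0.6465]
```

apply_moves(steps=[{"translation":[0.01,0.06,0],"rotation":[0,0.04,-0.06]},{"translation":[0.02,0.15,0],"rotation":[0,0.08,-0.13]},{"translation":[0.04,0.26,0],"rotation":[0.01,0.14,-0.22]},{"translation":[0.05,0.38,0],"rotation":[0.01,0.2,-0.31]},{"translation":[0.07,0.5,0],"rotation":[0.015,0.26,-0.4]},{"translation":[0.08,0.61,0],"rotation":[0.015,0.32,-0.49]},{"translation":[0.1,0.71,0],"rotation":[0.02,0.37,-0.57]},{"translation":[0.11,0.79,0],"rotation":[0.02,0.4,-0.62]},{"translation":[0.114,0.836,0],"rotation":[0.02,0.417,-0.645]},{"translation":[0.114,0.84,0],"rotation":[0.02,0.417,-0.645]}])

```text
t: 21.05
eef_pos: [0.6254, 0.1924, 0.2974]
ee_rot: [3.142, -0.001, -1.995]
force: [0.3, -0.1, -2.7]
width: 0.0275
gripper_force: 39.6
```

Run:
```python
from h import *
for n in("scene","side"): cv2.imwrite(f"pics/e_{n}.png",grab_frame(n))
home(.2)
```

```text
t 21.15 [0.62493797 0.19025885 0.29837297] [ 0.02493034  0.14737691 -4.28937797] to home [ 0.0018  0.0074 -0.3935] [ 0.0029  0.0013 -0.0049]
```

apply_moves(steps=[{"translation":[0.001,0.006,-0.05],"rotation":[0,0,0]},{"translation":[0.001,0.006,-0.12],"rotation":[0,0,0]},{"translation":[0.001,0.006,-0.2],"rotation":[0,0,0]},{"translation":[0.001,0.006,-0.28],"rotation":[0,0,0]},{"translation":[0.001,0.006,-0.36],"rotation":[0,0,0]},{"translation":[0.001,0.006,-0.45],"rotation":[0,0,0]},{"translation":[0.001,0.006,-0.54],"rotation":[0,0,0]},{"translation":[0.001,0.006,-0.63],"rotation":[0,0,0]},{"translation":[0.001,0.006,-0.71],"rotation":[0,0,0]},{"translation":[0.001,0.006,-0.76],"rotation":[0,0,0]}])

```text
t: 21.98
eef_pos: [0.6241, 0.1897, 0.1074]
ee_rot: [-3.141, -0.002, -1.997]
force: [0.1, -0.2, -3.6]
width: 0.0285
gripper_force: 39.6
```

apply_moves(steps=[{"translation":[0,0,0],"rotation":[0,0,0]},{"translation":[0,0,0],"rotation":[0,0,0]},{"translation":[0,0,-0.004],"rotation":[0,0,0]},{"translation":[0,0,-0.008],"rotation":[0,0,0]},{"translation":[0,0,-0.012],"rotation":[0,0,0]},{"translation":[0,0,-0.016],"rotation":[0,0,0]},{"translation":[0,0,-0.02],"rotation":[0,0,0]},{"translation":[0,0,-0.02],"rotation":[0,0,0]},{"translation":[0,0,-0.02],"rotation":[0,0,0]},{"translation":[0,0,-0.02],"rotation":[0,0,0]}])

```text
t: 22.82
eef_pos: [0.6253, 0.1916, 0.1043]
ee_rot: [-3.14, -0.0, -1.996]
force: [0.6, 0.3, -3.8]
width: 0.028
gripper_force: 39.6
```

Not yet in contact, so I'll lower a little more.

apply_moves(steps=[{"translation":[0,0,-0.002],"rotation":[0,0,0]},{"translation":[0,0,-0.004],"rotation":[0,0,0]},{"translation":[0,0,-0.006],"rotation":[0,0,0]},{"translation":[0,0,-0.008],"rotation":[0,0,0]},{"translation":[0,0,-0.01],"rotation":[0,0,0]},{"translation":[0,0,-0.012],"rotation":[0,0,0]},{"translation":[0,0,-0.012],"rotation":[0,0,0]},{"translation":[0,0,-0.012],"rotation":[0,0,0]},{"translation":[0,0,-0.012],"rotation":[0,0,0]},{"translation":[0,0,-0.012],"rotation":[0,0,0]}])

```text
t: 23.65
eef_pos: [0.6253, 0.1916, 0.1017]
ee_rot: [-3.139, -0.0, -1.996]
force: [-2.2, 0.2, 3.3]
width: 0.028
gripper_force: 39.6
```

apply_moves(steps=[{"translation":[0,0,0],"rotation":[0,0,0]},{"translation":[0,0,0],"rotation":[0,0,0]},{"translation":[0,0,0],"rotation":[0,0,0]},{"translation":[0,0,0],"rotation":[0,0,0]},{"translation":[0,0,0],"rotation":[0,0,0]},{"translation":[0,0,0],"rotation":[0,0,0]},{"translation":[0,0,0],"rotation":[0,0,0]},{"translation":[0,0,0],"rotation":[0,0,0]},{"translation":[0,0,0],"rotation":[0,0,0]},{"translation":[0,0,0],"rotation":[0,0,0]}], jaw=-1)

```text
t: 24.48
eef_pos: [0.6253, 0.1915, 0.1013]
ee_rot: [-3.14, -0.0, -1.997]
force: [0.5, -1.1, 0.3]
width: 0.086
gripper_force: 0.0
```

apply_moves(steps=[{"translation":[0,0,0.05],"rotation":[0,0,0]},{"translation":[0,0,0.13],"rotation":[0,0,0]},{"translation":[0,0,0.22],"rotation":[0,0,0]},{"translation":[0,0,0.32],"rotation":[0,0,0]},{"translation":[0,0,0.42],"rotation":[0,0,0]},{"translation":[0,0,0.52],"rotation":[0,0,0]},{"translation":[0,0,0.64],"rotation":[0,0,0]},{"translation":[0,0,0.76],"rotation":[0,0,0]},{"translation":[0,0,0.88],"rotation":[0,0,0]},{"translation":[0,0,1],"rotation":[0,0,0]}])

```text
t: 25.32
eef_pos: [0.625, 0.1914, 0.353]
ee_rot: [-3.14, 0.0, -1.996]
force: [1.3, 0.5, -0.2]
width: 0.0876
gripper_force: 0.0
```

apply_moves(steps=[{"translation":[-0.1,-0.1,0],"rotation":[0,0,0]},{"translation":[-0.2,-0.2,0],"rotation":[0,0,0]},{"translation":[-0.3,-0.3,0],"rotation":[0,0,0]},{"translation":[-0.4,-0.4,0],"rotation":[0,0,0]},{"translation":[-0.4,-0.5,0],"rotation":[0,0,0]},{"translation":[-0.4,-0.6,0],"rotation":[0,0,0]},{"translation":[-0.4,-0.6,0],"rotation":[0,0,0]},{"translation":[-0.4,-0.6,0],"rotation":[0,0,0]},{"translation":[-0.4,-0.6,0],"rotation":[0,0,0]},{"translation":[-0.4,-0.6,0],"rotation":[0,0,0]}])

```text
t: 26.15
eef_pos: [0.5254, 0.0421, 0.3511]
ee_rot: [-3.14, -0.0, -1.996]
force: [-0.8, 0.6, 0.6]
width: 0.0874
gripper_force: 0.0
```

Run:
```python
from h import *
status(); vs=[]
for n,c,h in(("scene",(251,205),28),("scene",(385,175),40),("side",(345,172),26),("wrist",(320,200),200)):
    i=grab_frame(n); a=i[max(c[1]-h,0):c[1]+h,c[0]-h:c[0]+h]; vs.append(cv2.resize(a,(290,290),interpolation=cv2.INTER_CUBIC))
cv2.imwrite("pics/f.png",np.vstack([np.hstack(vs[:2]),np.hstack(vs[2:])]))
```

```text
t 26.15 tip mm (ux,uy,n) [ 20.62 240.62 133.53] F [1.5 1.1 3.2] |F| 1.2 M.n -0.00 blade ang -0.764 tilt 0.435 w 0.0874 q [ 0.45  0.05 -0.1   0.   -1.42 -0.88]
```

View pics/f.png

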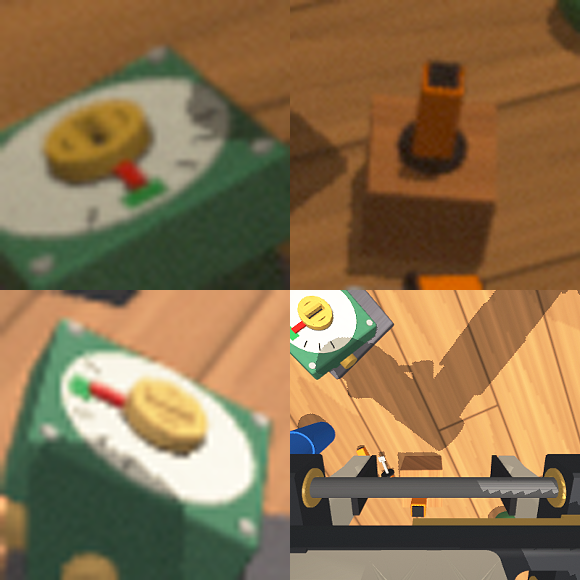

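The scene and side crops show the red pointer's tip running into the green band near its middle. The driver is upright with its guard on the stand.

```bash
python3 -c "
from station import *
print(job_done())"
```

```text
the job is handed in; nothing more can be done
None
```

The screw is turned so the red pointer stands in the green band, and the driver is back upright in its stand with its guard resting on it; the glassware was not touched, and I handed the job in at about 26 s.

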